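# Hang the guard door of the bench polisher

### The job

The blue guard door of the small grey bench polisher is off and stands in the wooden stand. Hang it on the polisher in its open position, lowering it with control (do not let it drop) until both hinge knuckles sit fully down on the two upright pins; then swing it shut against the housing and leave it hanging there. Do not push the other things on the bench about.

Things in the scene. Friction and masses are not known exactly. Their poses are not given: they have to be found in the camera images.
- guard_door: Blue door panel, loose, 0.2 kg, upright in the stand. Origin on its hinge axis, level with its lower edge; z up. Panel 10 mm thick (centred on y = 0), 120 mm tall (z = 0 to 120), runs from x = -12 to -156 mm; outer face +y. Balances near x = -80 mm: grip there from above by the two faces at the bare top edge. Bar handle outside at x = -138, z = 31 to 81 mm, 28 mm out from y = 0.
- knuckle_low (a point): on the door: centre of the lower knuckle's underside (door's x = y = 0, z = 12 mm). The knuckles are upright steel tubes, 20 mm long, outside 18 mm, bore 11.6 mm. Axes as the door's
- knuckle_high (a point): on the door: centre of the upper knuckle's underside, 78 mm above the lower one
- free_edge (a point): on the door: middle of its free upright edge (x = -156, y = 0, z = 60 mm in the door's frame)
- polisher: Fixed grey bench polisher, housing 100 (x) x 150 (y) x 157 mm tall, origin under its centre, open front facing -x, at x = -50 mm. Two pins stand at its left (+y) front corner. A roof lip reaches 7 mm forward just above the shut door, so the door can be lowered on only while swung open. With the door's axes equal to the polisher's it is open a quarter turn, pointing out to -x.
- pin_low (a point): on the polisher: foot of the lower upright pin, where the lower knuckle's underside rests, 34 mm above the bench (door's lower edge then 22 mm, top 142 mm above the bench). Axes as the polisher's. Pins: 9 mm diameter, 18 mm tall, top 6 mm conical, both on the polisher's line x = -57, y = 87 mm
- pin_high (a point): on the polisher: foot of the upper pin, where the upper knuckle's underside rests, 112 mm above the bench. Each pin stands on a bracket 7 mm thick; the lower knuckle cannot pass the upper bracket from above, so bring the door in level from the front (polisher's -x), 20 to 45 mm above its seat, then lower it
- jamb (a point): on the polisher: where the door's free_edge comes to lie when shut. From open a quarter turn the door yaws +1.57 rad to shut, panel along the polisher's -y, handle outside. No latch: light friction, it stays where it is left; the outer face may be pushed with the fingers
- stand: Fixed wooden stand, base 110 x 70 x 10 mm, origin under its centre; two cheeks 80 mm long (x), tops 50 mm above the bench, leave a 13 mm slot along x in which the door stands on its lower edge, 10 mm above the bench, knuckles toward +x. (Left of and behind the work a magnifier hangs 0.5 m above the bench near x 0.6, y 0.2 to 0.5 m: keep the wrist clear of it.)
- jar: Bystander: small glass jar with black screw lid, 45 mm wide, 40 mm tall; origin under its centre
- blower: Bystander: red rubber dust blower standing upright, 48 mm wide, 108 mm tall; origin under its centre
- tin: Bystander: round tan parts tin, 36 mm wide, 20 mm tall; origin under its centre
- benzine: Bystander: clear glass jar with ball-topped lid, 59 mm wide, 58 mm tall; origin under its centre
- mug: Bystander: white mug, 83 mm wide and 110 mm over the handle, 86 mm tall; origin under its centre
- oilers: Bystander: black oil pot stand with capped pots and three coloured oilers, 46 x 86 mm, 78 mm tall; origin under its centre
- ball: Bystander: blue rubber case ball on a black foot, 52 mm wide and tall; origin under its centre

How it is judged:
On the way:
1. the door, still swung open (free edge more than 60 mm from the jamb), sits fully down on both pins (distance between knuckle_low and pin_low below 0.005 m and distance between knuckle_high and pin_high below 0.005 m and distance between free_edge and jamb above 0.06 m), for 0.2 s.
At the end, for the whole second after the job is handed in: both knuckles sit on their pins (each knuckle's underside within 5 mm of its pin's foot), the door is shut (free edge within 14 mm of the jamb), at rest and released (distance between knuckle_low and pin_low below 0.005 m and distance between knuckle_high and pin_high below 0.005 m and distance between free_edge and jamb below 0.014 m and linear speed of guard_door below 0.02 m/s); the robot touches nothing.
It fails at once if the door drops onto its pins (faster than 0.3 m/s within 20 mm of the seat) (distance between knuckle_low and pin_low below 0.02 m and linear speed of guard_door above 0.3 m/s).
It fails at once if another thing on the bench is pushed more than 30 mm (distance of any of jar, blower, tin, benzine, mug, oilers, ball from where it was at the start of the episode above 0.03 m).
It also fails if it takes over 72 s, if anything falls off the work surface, if the arm or the gripper's body presses on something with over 40 N, if the wrist force passes 120 N, or if a joint passes its speed limit or range.

### The arm

A 6-joint arm with a two-finger parallel gripper is mounted at the origin on a cart in front of the work surface, level with it; the furniture and walls round the work are solid. World frame = base frame: x ahead of the robot, y to its left, z up, the work surface at z = 0. Lengths are in m, angles in rad, forces in N, time in s.
With the tool pointing down it reaches from about 0.375 to 0.75 m from the base axis. Payload 9 kg.
Tool frame: the origin (TCP) lies midway between the tips of the shut fingers; the grasp point (between the pads) lies 19 mm behind it; z points along the fingers, y is the line along which they close (so a half turn about z gives the same grasp; the last joint's range is limited). The gripper opens to 85 mm and grips with 20 to 120 N. Pads are 22 mm wide; open, the fingers measure 114 mm over their backs; the gripper's body (76 mm by 85 mm) begins 54 mm behind the grasp point. The pads swing forward as they close: fully open they stand 13 mm farther back than shut.
Start: joints at [0.936, 0.104, 0.097, 1.564, 0, 1.353], TCP at [0.243, 0.549, 0.2] pointing down, gripper open.
Joint ranges: [-2.99, 2.99], [-0.84, 1.86], [-1.1, 1.16], [-1.84, 2.11], [-1.51, 1.56], [-3.14, 3.14]. Speed limits (rad/s): [2.22, 2.22, 2.57, 3.14, 3.14, 3.14].

### API

Orientations are given as a unit quaternion [w, x, y, z].
In Python, from cell import robot gives the robot as it stands.
- The arm moves only by the shell command python3 -m crank 'ROWS' [OPENING] [FORCE]. ROWS is a JSON object of lists of equal length, an entry for each row: "delta_pos": the shift along the tool's x, y, z each as a share of 0.025 m, from -1 to 1, a list of three; "twist": the turn, a rotation vector about the tool's x, y, z each as a share of 6 degrees, from -1 to 1, a list of three. A call has 1 to 10 rows; each row shifts and turns the commanded pose from where the row before left it, along the tool's axes as they then stand; what a row does not reach is not made up. A row lasts 1/10 s, in which the tool goes at most 50 mm and 8.59 degrees, less where a joint would pass 70% of its speed; a pose out of reach is approached as far as the arm can. A call with a number of a shift or a turn outside -1 to 1 is refused whole. A call with a gripper value outside its range is refused whole. OPENING is the opening, from 0 (shut) to 1 (fully open), set as the call begins (- or left out, the last holds). The fingers move at their own pace and stop on an object; FORCE is the grip in N (left out, the last holds). Time passes only in rows, so rows that do not move let the fingers close. It gives the time, the measured TCP pose, the force, the opening and the grip force at its end, in the units of the state.
- robot.state(): the state, without advancing time (a new reading comes with each control period).
- robot.read_camera(name): name is "side" or "top" or "wrist"; returns (picture, depth): 480x640x3 uint8, red, green, blue; 480x640 float32, m along the optical axis (not along the pixel's ray), 0 where there is no reading.
- robot.camera_info(name): a dict with "fx", "fy", "cx", "cy" (pixels), "pose" (4x4, takes a point from camera to world coordinates). Camera axes: x right, y down, z forward; pixel columns grow to the right and rows downward; lengths in m; the calibration is good to about 2 mm. A picture is of the moment at which its call begins: read the wrist's pose just before it. camera_info takes no time and is no camera call; for the wrist camera it gives the pose at the moment of the call.
- robot.sign_off(): hands the job in; it is judged then, once.
The state is a dict: "time_s": time; "q": joint angles; "dq": joint speeds; "joint_torque": joint torques, N m; "tool_pos": TCP position; "ee_rot": TCP orientation; "wrist_force": force on the tool from outside, world axes, zero at the start; "wrist_torque": the same for the moment, N m; "grip_width": finger opening in m; "gripper_force": force on a finger pad.
Only numpy, scipy, OpenCV 4.12 (cv2) and the standard library are available. Lean on these libraries where they do the work, as an engineer would, in place of code of your own. Each camera call takes 0.05 s, during which the arm holds its last target. There are 200 camera calls.

## Working session

There is one attempt and no reset: what is moved stays moved. The work goes in short steps, Python scripts to look and compute and a shell command to move; the robot and the scene stay as the last step left them, time stands still between calls to the robot, and variables do not carry over. Pictures are saved under pics/ and viewed, at most 10 in all, crops included, and the job is handed in when it is done.

```bash
ls; mkdir -p pics
cat > h.py <<'E'
import numpy as np, cv2
from cell import robot
from scipy.spatial.transform import Rotation as R
def cloud(name):
    info=robot.camera_info(name); im,d=robot.read_camera(name)
    v,u=np.mgrid[:480,:640]
    P=np.stack([(u-info['cx'])/info['fx']*d,(v-info['cy'])/info['fy']*d,d,np.ones_like(d)],-1)@np.array(info['pose']).T
    P=P[...,:3]; P[d==0]=np.nan
    return im,d,P
def save(im,n): cv2.imwrite('pics/'+n,im[...,::-1])
E
python3 - <<'E'
from h import *
s=robot.state(); print(s['time_s'],s['tool_pos'],s['ee_rot'])
for n in('top','side'):
    im,d,P=cloud(n); save(im,n+'1.png'); np.save(n+'P.npy',P); np.save(n+'I.npy',im)
    i=robot.camera_info(n); print(n,i['fx'],np.round(i['pose'],3).tolist())
E
```

```text
pics
0.0 [0.24263354 0.54834018 0.1988116 ] [-2.84841286e-04  2.06865896e-01  9.78369078e-01 -6.06542774e-04]
top 618.9501836029508 [[-0.027, -0.994, 0.104, 0.375], [-1.0, 0.027, -0.005, 0.093], [0.003, -0.104, -0.995, 1.59], [0.0, 0.0, 0.0, 1.0]]
side 455.14893094040957 [[-1.0, -0.013, 0.011, 0.528], [-0.017, 0.593, -0.805, 0.933], [0.004, -0.805, -0.593, 0.716], [0.0, 0.0, 0.0, 1.0]]
```

View pics/top1.png

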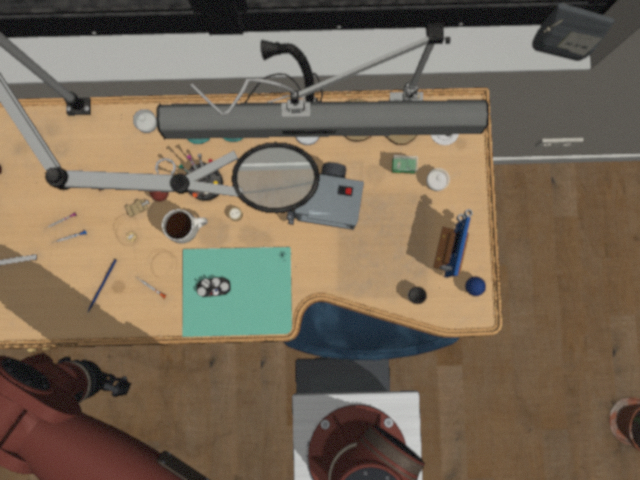

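View pics/side1.png

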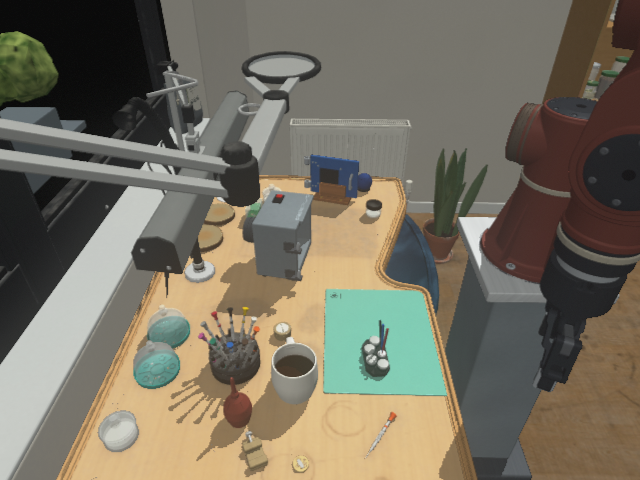

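The top view shows the door at about (460,245) with its knuckles at the far end, the stand at (445,250), and the polisher at about (335,203) with its front left corner near (293,218). The side view shows the two brackets with pins at about (295,245) and (295,272). I'll fit both objects from the depth clouds.

Run:
```python
from h import *
P=np.load('topP.npy');I=np.load('topI.npy').astype(int)
ins=lambda a,x0,x1,y0,y1:(P[...,0]>x0)&(P[...,0]<x1)&(P[...,1]>y0)&(P[...,1]<y1)
m=ins(P,.4,.75,-.1,.2); print('table z',np.nanmedian(P[...,2][ins(P,.45,.6,-.15,-.05)]))
def rect(m,t):
    q=P[m][:,:2].astype(np.float32); r=cv2.minAreaRect(q*1000); print(t,len(q),r,P[m][:,2].mean().round(4)); print(cv2.boxPoints(r).round(1).tolist())
z=P[...,2]
rect(ins(P,.5,.8,-.1,.2)&(z>.150)&(z<.164),'poltop')
b=(I[...,2]>I[...,0]+30)&(z>.03)&(z<.2)&ins(P,.35,.75,-.4,-.1)
rect(b&(z>.123),'doortop'); rect(ins(P,.35,.75,-.4,-.1)&(z>.043)&(z<.056)&~b,'cheeks')
P2=np.load('sideP.npy');I2=np.load('sideI.npy').astype(int)
P=P2;z=P[...,2]
rect(ins(P,.5,.8,-.1,.2)&(z>.150)&(z<.164),'poltop side')
b=(I2[...,2]>I2[...,0]+30)&(z>.03)&(z<.2)&ins(P,.35,.75,-.4,-.1)
rect(b&(z>.123),'doortop side')
```

```text
table z -0.00028365595109014485
poltop 2169 ((623.3719482421875, 57.81068420410156), (147.62545776367188, 107.80052947998047), 79.12434387207031) 0.1572
[[556.5, -4.5], [662.4000244140625, -24.799999237060547], [690.2000122070312, 120.0999984741211], [584.4000244140625, 140.5]]
doortop 254 ((504.90496826171875, -253.35507202148438), (10.370028495788574, 142.00894165039062), 74.44786071777344) 0.129
[[435.1000061035156, -239.3000030517578], [571.9000244140625, -277.3999938964844], [574.7000122070312, -267.3999938964844], [437.8999938964844, -229.3000030517578]]
cheeks 487 ((570.3196411132812, -217.22695922851562), (372.68402099609375, 188.84817504882812), 5.19245719909668) 0.0474
[[376.20001220703125, -140.10000610351562], [393.29998779296875, -328.1000061035156], [764.4000244140625, -294.3999938964844], [747.4000244140625, -106.30000305175781]]
poltop side 1754 ((622.9464721679688, 56.734397888183594), (152.40054321289062, 107.68222045898438), 79.29029846191406) 0.1573
[[555.9000244140625, -8.100000381469727], [661.7000122070312, -28.100000381469727], [690.0, 121.5999984741211], [584.2000122070312, 141.60000610351562]]
doortop side 177 ((503.79583740234375, -255.08592224121094), (15.029085159301758, 140.77011108398438), 75.67318725585938) 0.1282
[[433.70001220703125, -244.89999389648438], [570.0999755859375, -279.79998779296875], [573.9000244140625, -265.20001220703125], [437.5, -230.39999389648438]]
```

```bash
for i in 1 2; do python3 -m crank '{"delta_pos":[[-0.87,-0.97,0],[-0.87,-0.97,0],[-0.87,-0.97,0],[-0.87,-0.97,0],[-0.87,-0.97,0],[-0.87,-0.97,0],[-0.87,-0.97,0],[-0.87,-0.97,0],[-0.87,-0.97,0],[-0.87,-0.97,0]],"twist":[[0,0,0],[0,0,0],[0,0,0],[0,0,0],[0,0,0],[0,0,0],[0,0,0],[0,0,0],[0,0,0],[0,0,0]]}' 1 40; done
cat >> h.py <<'E'
def tool():
    s=robot.state(); q=s['ee_rot']; return np.array(s['tool_pos']),R.from_quat([q[1],q[2],q[3],q[0]]),s
def go(target,yaw_y):
    "shift in tool axes (units of 25 mm, at present orientation) and twist about tool axes (units of 6 deg) to a tool-down pose"
    p,r,s=tool(); a=np.radians(yaw_y); y=[np.cos(a),np.sin(a),0]; z=[0,0,-1]
    T=R.from_matrix(np.array([np.cross(y,z),y,z]).T)
    print('t',s['time_s'],'p',p.round(4),'yaw_y',np.degrees(np.arctan2(*r.as_matrix()[1::-1,1])).round(2),'f',np.round(s['wrist_force'],1),'w',s['grip_width'])
    print('shift',(r.inv().apply(np.array(target)-p)/.025).round(2),'twist',((r.inv()*T).as_rotvec(degrees=True)/6).round(2))
E
python3 -c "
from h import *; go([.508,-.255,.2],74.5)"
```

```text
time_s: 1.1
tool_pos: [0.3437, 0.2376, 0.1994]
ee_rot: [-0.0, 0.207, 0.978, -0.0]
wrist_force: [-0.3, 0.3, 1.8]
grip_width: 0.0854
gripper_force: 0.0
time_s: 2.1
tool_pos: [0.4444, -0.0723, 0.1993]
ee_rot: [-0.0, 0.207, 0.978, 0.0]
wrist_force: [0.3, 0.3, -0.4]
grip_width: 0.0855
gripper_force: 0.0
t 2.1 p [ 0.4444 -0.0723  0.1993] yaw_y 66.11 f [ 0.3  0.3 -0.4] w 0.08548155975620209
shift [-5.29 -5.65 -0.03] twist [ 0.  -0.  -1.4]
```

```bash
python3 -m crank '{"delta_pos":[[-0.76,-0.81,0],[-0.76,-0.81,0],[-0.76,-0.81,0],[-0.76,-0.81,0],[-0.76,-0.81,0],[-0.76,-0.81,0],[-0.73,-0.79,0],[0,0,0],[0,0,0],[0,0,0]],"twist":[[0,0,0],[0,0,0],[0,0,0],[0,0,0],[0,0,0],[0,0,0],[0,0,0],[0,0,-0.7],[0,0,-0.7],[0,0,0]]}' 1 40
python3 - <<'E'
from h import *
go([.508,-.255,.2],74.5)
im,d,P=cloud('wrist'); save(im,'w1.png')
z=P[...,2];I=im.astype(int)
b=(I[...,2]>I[...,0]+30)&(z>.12)&(z<.14)&(np.abs(P[...,0]-.508)<.12)&(np.abs(P[...,1]+.255)<.06)
q=P[b]; print(len(q), cv2.minAreaRect((q[:,:2]*1000).astype(np.float32)),q[:,2].mean())
print(cv2.boxPoints(cv2.minAreaRect((q[:,:2]*1000).astype(np.float32))))
E
```

```text
time_s: 3.1
tool_pos: [0.5079, -0.2537, 0.199]
ee_rot: [-0.0, 0.134, 0.991, 0.0]
wrist_force: [-0.1, 0.2, 0.1]
grip_width: 0.0853
gripper_force: 0.0
t 3.1 p [ 0.5079 -0.2537  0.199 ] yaw_y 74.56 f [-0.1  0.2  0.1] w 0.08530243540412516
shift [-0.02 -0.05 -0.04] twist [ 0.   -0.01  0.01]
3722 ((504.86669921875, -256.66046142578125), (9.709888458251953, 143.16595458984375), 74.44478607177734) 0.12941226804398123
[[ 434.6037  -242.1414 ]
 [ 572.5258  -280.53375]
 [ 575.1297  -271.1795 ]
 [ 437.20758 -232.78717]]
```

View pics/w1.png

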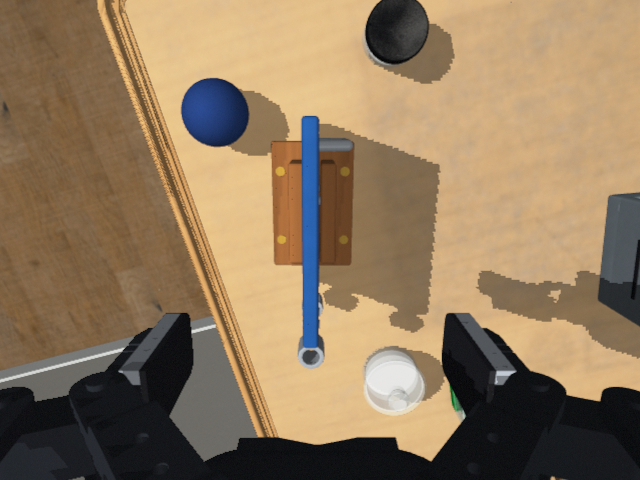

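The wrist view shows the door upright in the slot with its top edge running from (310,118) to (310,350) and its knuckles at the near end (312,350). Its centre is at (504.9, −256.7) mm and its yaw is −15.56°. I'll move to the grip point and descend.

```bash
python3 -c "
from h import *; go([.5087,-.2578,.102],74.44)"
python3 -m crank '{"delta_pos":[[-0.04,-0.16,0.4],[0,0,0.5],[0,0,0.5],[0,0,0.5],[0,0,0.5],[0,0,0.5],[0,0,0.5],[0,0,0.48],[0,0,0],[0,0,0]],"twist":[[0,0,0.02],[0,0,0],[0,0,0],[0,0,0],[0,0,0],[0,0,0],[0,0,0],[0,0,0],[0,0,0],[0,0,0]]}' 1 40
python3 -c "
from h import *; go([.5087,-.2578,.102],74.44)"
```

```text
t 3.15 p [ 0.5079 -0.2535  0.1992] yaw_y 74.43 f [ 0.5 -0.4 -0. ] w 0.08538489398182814
shift [-0.08 -0.16  3.89] twist [ 0.   -0.01 -0.  ]
time_s: 4.15
tool_pos: [0.5079, -0.2577, 0.1025]
ee_rot: [-0.0, 0.136, 0.991, 0.0]
wrist_force: [-0.1, 0.3, 0.8]
grip_width: 0.0854
gripper_force: 0.0
t 4.15 p [ 0.5079 -0.2577  0.1025] yaw_y 74.4 f [-0.1  0.3  0.8] w 0.08538866724717394
shift [-0.03  0.    0.02] twist [ 0.   -0.   -0.01]
```

Close, then lift a bit.

```bash
python3 -m crank '{"delta_pos":[[0,0,0],[0,0,0],[0,0,0],[0,0,0],[0,0,0],[0,0,0],[0,0,0],[0,0,0],[0,0,0],[0,0,0]],"twist":[[0,0,0],[0,0,0],[0,0,0],[0,0,0],[0,0,0],[0,0,0],[0,0,0],[0,0,0],[0,0,0],[0,0,0]]}' 0 70
python3 -m crank '{"delta_pos":[[0,0,-0.2],[0,0,-0.4],[0,0,-0.5],[0,0,-0.5],[0,0,-0.5],[0,0,-0.5],[0,0,-0.5],[0,0,-0.5],[0,0,-0.2],[0,0,0]],"twist":[[0,0,0],[0,0,0],[0,0,0],[0,0,0],[0,0,0],[0,0,0],[0,0,0],[0,0,0],[0,0,0],[0,0,0]]}'
```

```text
time_s: 5.15
tool_pos: [0.508, -0.2577, 0.1026]
ee_rot: [0.0, 0.136, 0.991, 0.0]
wrist_force: [-0.0, 0.4, 0.6]
grip_width: -0.0001
gripper_force: 0.0
time_s: 6.15
tool_pos: [0.5083, -0.258, 0.1985]
ee_rot: [0.001, 0.136, 0.991, -0.0]
wrist_force: [0.2, 0.6, -1.1]
grip_width: -0.0001
gripper_force: 0.0
```

The gripper closed on nothing, so I'll look again.

Run:
```python
from h import *
im,d,P=cloud('wrist'); save(im,'w2.png')
z=P[...,2];I=im.astype(int)
b=(I[...,2]>I[...,0]+30)&(z>.10)&(z<.16)&(np.abs(P[...,0]-.508)<.12)&(np.abs(P[...,1]+.255)<.06)
q=P[b]; print(len(q), cv2.minAreaRect((q[:,:2]*1000).astype(np.float32)),q[:,2].min(),q[:,2].mean(),q[:,2].max())
print(robot.state()['grip_width'])
```

```text
3010 ((493.6452331542969, -253.29627990722656), (10.426365852355957, 119.37831115722656), 73.80123138427734) 0.10140449911000327 0.12932289731001498 0.13198225884620102
-0.00010979476324291428
```

View pics/w2.png

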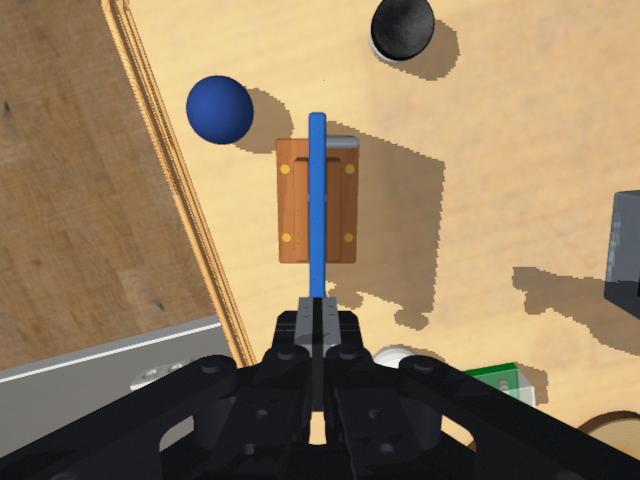

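The door stands untouched in the stand, and the shut fingertips show at about (318,298). I'll check where the TCP projects in the image against where the fingertips actually are.

Run:
```python
from h import *
p,r,s=tool(); i=robot.camera_info('wrist'); 
im,d,P=cloud('wrist')
def proj(x):
    c=np.linalg.inv(i['pose'])@np.append(x,1); return (i['fx']*c[0]/c[2]+i['cx'],i['fy']*c[1]/c[2]+i['cy'],c[2])
print('tcp',p,proj(p),'grasp',proj(p+[0,0,.019]))
C=np.array(i['pose']);print(C.round(3)); print('cam in tool',r.inv().apply(C[:3,3]-p))
for v in range(285,420,10): print(v,d[v,308].round(4),(r.inv().apply(P[v,308]-p)*1000).round(1), d[v,330].round(4),(r.inv().apply(P[v,330]-p)*1000).round(1))
```

```text
tcp [ 0.50805425 -0.25781207  0.19764886] (np.float64(316.0449317663303), np.float64(287.1026908246136), np.float64(0.18603759670833342)) grasp (np.float64(315.9284850649206), np.float64(304.7706476276139), np.float64(0.1677675968675806))
[[ 0.27   0.926  0.264  0.442]
 [ 0.963 -0.259 -0.074 -0.239]
 [ 0.     0.275 -0.962  0.371]
 [ 0.     0.     0.     1.   ]]
cam in tool [ 0.06879574  0.0005221  -0.17383342]
285 0.3968 [-76.   -8.2 197.5] 0.3974 [-76.3  12.6 198. ]
295 0.4008 [-86.6  -8.3 198.6] 0.3986 [-85.8  12.6 196.5]
305 0.1433 [  9.9  -2.6 -41.6] 0.1424 [ 10.3   4.8 -42.5]
315 0.1355 [ 10.1  -2.4 -49.7] 0.1345 [ 10.5   4.6 -50.6]
325 0.128 [ 10.4  -2.3 -57.4] 0.1281 [ 10.3   4.4 -57.3]
335 0.1225 [ 10.1  -2.2 -63.2] 0.122 [ 10.4   4.2 -63.7]
345 0.1182 [  9.5  -2.1 -67.8] 0.1175 [  9.8   4.1 -68.4]
355 0.1095 [ 11.4  -1.9 -76.4] 0.1094 [ 11.4   3.8 -76.4]
365 0.1048 [ 11.4  -1.8 -81.2] 0.1056 [ 11.    3.7 -80.5]
375 0.1051 [  8.8  -1.8 -81.6] 0.1004 [ 11.5   3.5 -85.8]
385 0.1086 [  4.4  -1.9 -79.2] 0.0997 [  9.6   3.5 -87. ]
395 0.1085 [  2.   -1.9 -80. ] 0.0995 [  7.5   3.5 -87.8]
405 0.1109 [ -2.   -1.9 -78.7] 0.1094 [ -1.1   3.8 -80. ]
415 0.1111 [ -4.7  -1.9 -79.3] 0.1102 [ -4.1   3.8 -80.1]
```

The fingertips really end about 36 mm behind the reported TCP, since finger surface first appears at tool z ≈ −36 mm. That explains the miss: the tips closed about 9 mm above the door's edge. I'll allow for it and go 36 mm lower. This is safe even if the offset were wrong, because the gripper body would still clear the edge.

```bash
python3 -m crank '{"delta_pos":[[0,0,0],[0,0,0],[0,0,0],[0,0,0],[0,0,0],[0,0,0],[0,0,0],[0,0,0],[0,0,0.5],[0,0,0.5]],"twist":[[0,0,0],[0,0,0],[0,0,0],[0,0,0],[0,0,0],[0,0,0],[0,0,0],[0,0,0],[0,0,0],[0,0,0]]}' 1 70
python3 -m crank '{"delta_pos":[[0,0,0.5],[0,0,0.5],[0,0,0.5],[0,0,0.5],[0,0,0.5],[0,0,0.5],[0,0,0.5],[0,0,0.5],[0,0,0.25],[0,0,0]],"twist":[[0,0,0],[0,0,0],[0,0,0],[0,0,0],[0,0,0],[0,0,0],[0,0,0],[0,0,0],[0,0,0],[0,0,0]]}'
python3 -m crank '{"delta_pos":[[0,0,0],[0,0,0],[0,0,0],[0,0,0],[0,0,0],[0,0,0],[0,0,0],[0,0,0],[0,0,0],[0,0,0]],"twist":[[0,0,0],[0,0,0],[0,0,0],[0,0,0],[0,0,0],[0,0,0],[0,0,0],[0,0,0],[0,0,0],[0,0,0]]}' 0 70
```

```text
time_s: 7.25
tool_pos: [0.5081, -0.2578, 0.1716]
ee_rot: [0.0, 0.136, 0.991, -0.0]
wrist_force: [0.3, 0.3, -0.2]
grip_width: 0.0857
gripper_force: 0.0
time_s: 8.25
tool_pos: [0.5074, -0.2573, 0.0651]
ee_rot: [-0.001, 0.136, 0.991, 0.0]
wrist_force: [-0.3, -0.0, -0.4]
grip_width: 0.0854
gripper_force: 0.0
time_s: 9.25
tool_pos: [0.5082, -0.258, 0.0667]
ee_rot: [0.0, 0.136, 0.991, -0.0]
wrist_force: [1.4, 0.1, 4.6]
grip_width: 0.0091
gripper_force: 68.8
```

Gripped. Lift 70 mm and check the hold.

```bash
python3 -m crank '{"delta_pos":[[0,0,-0.2],[0,0,-0.3],[0,0,-0.4],[0,0,-0.4],[0,0,-0.4],[0,0,-0.4],[0,0,-0.4],[0,0,-0.3],[0,0,0],[0,0,0]],"twist":[[0,0,0],[0,0,0],[0,0,0],[0,0,0],[0,0,0],[0,0,0],[0,0,0],[0,0,0],[0,0,0],[0,0,0]]}'
python3 - <<'E'
from h import *
p,r,s=tool(); print(s['time_s'],p,s['wrist_force'],s['grip_width'])
im,d,P=cloud('wrist');save(im,'w3.png')
z=P[...,2];I=im.astype(int)
b=(I[...,2]>I[...,0]+30)&(z>.10)&(np.abs(P[...,0]-.508)<.12)&(np.abs(P[...,1]+.255)<.05)
q=P[b]; top=q[q[:,2]>q[:,2].max()-.012]
print(len(q),len(top),cv2.minAreaRect((top[:,:2]*1000).astype(np.float32)),top[:,2].min(),np.median(top[:,2]),top[:,2].max())
A=np.c_[r.inv().apply(top-p),np.ones(len(top))]; print('plane z=a x+c',np.linalg.lstsq(A[:,[0,3]],A[:,2],rcond=None)[0], A[:,0].min(),A[:,0].max())
E
```

```text
time_s: 10.25
tool_pos: [0.508, -0.2577, 0.1362]
ee_rot: [0.0, 0.136, 0.991, 0.0]
wrist_force: [0.5, -0.1, -2.7]
grip_width: 0.0085
gripper_force: 68.2
10.25 [ 0.50797592 -0.25774385  0.13623398] [ 0.47597703 -0.07126182 -2.68198135] 0.008489801836474657
11697 7 ((498.9411926269531, -255.1636505126953), (4.679651260375977, 0.9867139458656311), 75.94879150390625) 0.24135171607460232 0.24193158737659987 0.24263502934345618
plane z=a x+c [-1.11699375 -0.09517556] 0.008886656146457913 0.009952094493546153
```

View pics/w3.png

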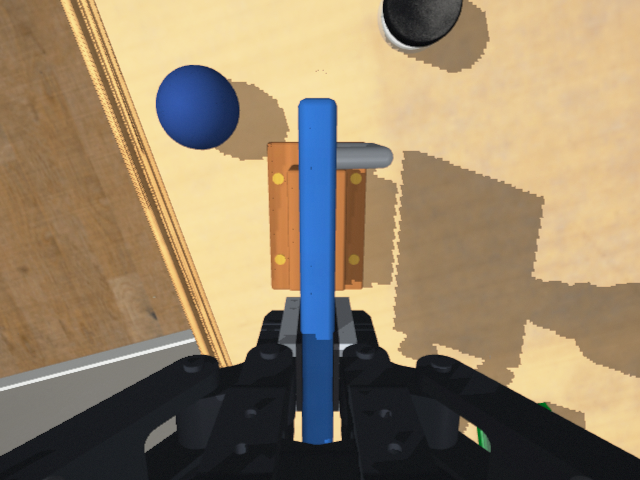

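The door is held. Its top edge runs from (318,100) up into the gripper, clear of the stand. Next I'll measure the in-hand pose: pitch, yaw, free edge and grasp height.

```bash
cat >> h.py <<'E'
def inhand(im,d,P):
    p,r,s=tool(); I=im.astype(int)
    b=(I[...,2]>I[...,0]+30); b[:, :270]=0; b[:,370:]=0; b[325:]=0
    q=r.inv().apply(P[b]-p); z0=np.median(q[:,2]); 
    for _ in range(3):
        k=np.abs(q[:,2]-z0)<.006; q,z0=q[k],(z0 if np.isscalar(z0) else z0[k])
        c=np.polyfit(q[:,0],q[:,2],1); z0=np.polyval(c,q[:,0])
    rr=cv2.minAreaRect((q[:,:2]*1000).astype(np.float32)); bp=cv2.boxPoints(rr)
    print('top in tool: n',len(q),'z slope',c[0],'z at x=0 (mm)',c[1]*1000,'xmin',np.percentile(q[:,0],.3)*1000,'box',np.round(bp,1).tolist())
    # midline
    xs=np.linspace(q[:,0].min()+.01,q[:,0].max()-.01,8); ym=[np.mean([q[np.abs(q[:,0]-x)<.003][:,1].min(),q[np.abs(q[:,0]-x)<.003][:,1].max()]) for x in xs]
    print('midline y=a x+b',np.polyfit(xs,ym,1))
E
python3 - <<'E'
from h import *
im,d,P=cloud('wrist'); inhand(im,d,P)
E
```

```text
Traceback (most recent call last):
  File "h.py", line 25, in inhand
    c=np.polyfit(q[:,0],q[:,2],1); z0=np.polyval(c,q[:,0])
TypeError: expected non-empty vector for x
```

```bash
sed -i 's/q=r.inv().apply(P\[b\]-p);/q=r.inv().apply(P[b]-p); q=q[~np.isnan(q[:,2])];/' h.py
python3 - <<'E'
from h import *
im,d,P=cloud('wrist'); inhand(im,d,P)
E
```

```text
top in tool: n 8012 z slope 0.0018256522329461544 z at x=0 (mm) -62.80211853387757 xmin 13.392361922354954 box [[12.399999618530273, 5.5], [12.399999618530273, -4.400000095367432], [75.4000015258789, -4.400000095367432], [75.4000015258789, 5.5]]
midline y=a x+b [0.00152802 0.00043303]
```

The door hangs level and aligned in the hand. The hinge axis is at tool x = −80.6 mm, y = +0.4 mm, and the top edge is 62.8 mm above the TCP. I'll turn to the polisher's yaw, back off and travel to a viewing point in front and to the right of the pins.

```bash
python3 -m crank '{"delta_pos":[[0,0,0],[0,0,0],[0.6,0,0],[0.8,0,0],[0.8,0,0],[0.4,0,0],[0,0.4,0],[0,0.8,0],[0,0.9,0],[0,0.9,0]],"twist":[[0,0,-0.4],[0,0,-0.4],[0,0,0],[0,0,0],[0,0,0],[0,0,0],[0,0,0],[0,0,0],[0,0,0],[0,0,0]]}'
python3 -c "
from h import *; go([.4426,.0935,.137],79.2)"
```

```text
time_s: 11.4
tool_pos: [0.4589, -0.1708, 0.1363]
ee_rot: [0.0, 0.094, 0.996, 0.0]
wrist_force: [0.2, 0.3, -3.0]
grip_width: 0.0092
gripper_force: 68.3
t 11.4 p [ 0.4589 -0.1708  0.1363] yaw_y 79.18 f [ 0.2  0.3 -3. ] w 0.009200240491963042
shift [ 2.62 10.26 -0.03] twist [ 0.  0. -0.]
```

```bash
python3 -m crank '{"delta_pos":[[0.35,0.9,0],[0.4,0.9,0],[0.4,0.9,0],[0.4,0.9,0],[0.4,0.9,0],[0.35,0.9,0],[0.3,0.9,0],[0,0.9,0],[0,0.9,0],[0,0.9,0]],"twist":[[0,0,0],[0,0,0],[0,0,0],[0,0,0],[0,0,0],[0,0,0],[0,0,0],[0,0,0],[0,0,0],[0,0,0]]}'
python3 -m crank '{"delta_pos":[[0,0.6,0],[0,0.3,0],[0,0,0],[0,0,0],[0,0,0]],"twist":[[0,0,0],[0,0,0],[0,0,0],[0,0,0],[0,0,0]]}'
python3 - <<'E'
from h import *
go([.4426,.0935,.137],79.2)
im,d,P=cloud('wrist'); inhand(im,d,P); save(im,'w4.png'); np.save('w4P.npy',P)
i=robot.camera_info('wrist')
c=np.linalg.inv(i['pose'])@np.array([.587,.153,.13,1]); print('pin expected px',i['fx']*c[0]/c[2]+i['cx'],i['fy']*c[1]/c[2]+i['cy'])
E
```

```text
time_s: 12.4
tool_pos: [0.437, 0.0629, 0.1365]
ee_rot: [0.0, 0.094, 0.996, 0.0]
wrist_force: [0.6, -0.2, -2.1]
grip_width: 0.0091
gripper_force: 68.3
time_s: 12.9
tool_pos: [0.4407, 0.0829, 0.1363]
ee_rot: [0.0, 0.094, 0.996, -0.0]
wrist_force: [-0.1, -0.1, -2.0]
grip_width: 0.009
gripper_force: 68.4
t 12.9 p [0.4407 0.0829 0.1363] yaw_y 79.16 f [-0.1 -0.1 -2. ] w 0.009004366959574309
shift [ 0.01  0.43 -0.03] twist [-0.    0.   -0.01]
top in tool: n 2707 z slope -0.16725635283278442 z at x=0 (mm) 241.9449608499588 xmin 125.06150137824196 box [[119.30000305175781, 33.099998474121094], [127.5, -42.79999923706055], [173.8000030517578, -37.79999923706055], [165.60000610351562, 38.099998474121094]]
midline y=a x+b [-0.90256546  0.14268578]
pin expected px 494.9782904580903 508.07710847450994
```

View pics/w4.png

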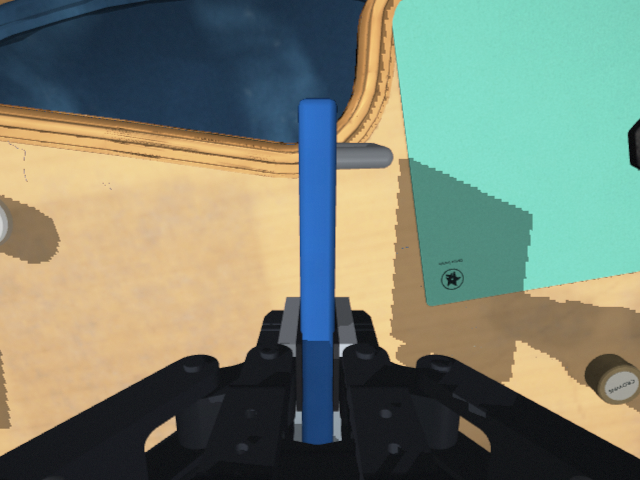

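The view shows the door still held straight and level (318,100 to 318,440). The pins lie just below the frame (expected row 508). I'll measure them from the saved side and top clouds instead.

Run:
```python
from h import *
for n in('side','top'):
    P=np.load(n+'P.npy'); 
    c,s=np.cos(np.radians(-10.8)),np.sin(np.radians(-10.8))
    X=P[...,:2]-np.array([.6266,.0566]); x=(X[...,0]*c+X[...,1]*s)*1000; y=(-X[...,0]*s+X[...,1]*c)*1000; z=P[...,2]*1000
    m=(x>-80)&(x<-35)&(y>70)&(y<105)&(z>20)&(z<160)
    print(n,m.sum())
    for a,b in((36,50),(114,132),(108,113),(28,35)):
        k=m&(z>a)&(z<b)&(y>77); v,u=np.where(k)
        if k.sum(): print((a,b),k.sum(),'x',x[k].min().round(1),np.median(x[k]).round(1),x[k].max().round(1),'y',y[k].min().round(1),np.median(y[k]).round(1),y[k].max().round(1),'px',u.min(),u.max(),v.min(),v.max())
    if n=='side':
        k=m&(z>114)&(y>77); print(np.c_[x[k],y[k],z[k]].round(1)[:40].tolist())
```

```text
side 438
(36, 50) 22 x -60.9 -56.6 -35.6 y 77.0 87.5 94.5 px 290 300 270 278
(114, 132) 30 x -64.2 -57.1 -36.3 y 77.5 87.2 92.8 px 289 300 242 251
(108, 113) 53 x -63.9 -46.5 -35.0 y 78.0 89.2 94.0 px 287 301 246 253
(28, 35) 56 x -63.2 -47.7 -35.4 y 78.8 89.4 93.9 px 289 301 274 280
[[-56.2, 85.5, 132.1], [-56.9, 79.9, 128.1], [-36.3, 79.0, 121.5], [-56.3, 86.1, 129.8], [-58.3, 85.6, 129.8], [-54.0, 86.4, 127.0], [-56.5, 87.2, 128.0], [-58.4, 86.1, 127.5], [-60.1, 84.0, 126.2], [-42.5, 77.5, 115.9], [-54.1, 86.9, 124.7], [-56.8, 88.6, 126.3], [-58.3, 86.1, 124.8], [-60.4, 85.4, 124.5], [-54.2, 87.5, 122.5], [-56.5, 87.8, 123.0], [-59.0, 88.9, 124.2], [-61.0, 88.0, 123.9], [-54.0, 87.2, 119.5], [-57.3, 91.0, 122.8], [-58.9, 88.8, 121.5], [-59.7, 83.2, 117.4], [-54.3, 88.6, 117.9], [-56.4, 87.9, 117.7], [-58.2, 86.5, 116.9], [-60.7, 87.5, 118.0], [-56.4, 88.2, 115.1], [-59.4, 91.1, 117.8], [-60.4, 86.4, 114.5], [-56.9, 90.3, 114.1], [-64.2, 92.8, 114.5]]
top 129
(36, 50) 16 x -62.9 -57.1 -38.2 y 79.5 85.3 94.9 px 288 295 214 223
(114, 132) 25 x -63.5 -54.6 -40.6 y 78.5 87.5 93.8 px 287 294 210 219
(108, 113) 22 x -63.7 -51.8 -39.3 y 81.0 88.0 96.0 px 286 293 210 219
(28, 35) 16 x -63.3 -56.7 -38.5 y 81.2 84.4 95.0 px 288 294 214 224
```

The pins are confirmed within about 2 mm, with the axis near (586.7, 151.9) mm. I'll line up in front of them at 30 mm above the seat.

```bash
python3 -c "
from h import *; go([.4583,.1760,.1092],79.2)"
python3 -m crank '{"delta_pos":[[0,0.5,0.1],[0,0.6,0.2],[0,0.6,0.2],[0,0.6,0.2],[0,0.6,0.2],[0,0.6,0.2],[0,0.3,0],[0,0,0],[0,0,0],[0,0,0]],"twist":[[0,0,0],[0,0,0],[0,0,0],[0,0,0],[0,0,0],[0,0,0],[0,0,0],[0,0,0],[0,0,0],[0,0,0]]}'
python3 -c "
from h import *; go([.4583,.1760,.1092],79.2);go([.5074,.1666,.1092],79.2)"
```

```text
t 12.95 p [0.4407 0.0828 0.1364] yaw_y 79.15 f [-0.3 -0.  -2.2] w 0.008982316795689588
shift [0.01 3.79 1.09] twist [-0.    0.   -0.01]
time_s: 13.95
tool_pos: [0.4587, 0.1763, 0.1092]
ee_rot: [0.0, 0.094, 0.996, 0.0]
wrist_force: [-0.9, 0.2, -2.2]
grip_width: 0.009
gripper_force: 68.6
t 13.95 p [0.4587 0.1763 0.1092] yaw_y 79.17 f [-0.9  0.2 -2.2] w 0.008958252057822764
shift [ 0.01 -0.02 -0.  ] twist [ 0.    0.01 -0.01]
t 13.95 p [0.4587 0.1763 0.1092] yaw_y 79.17 f [-0.9  0.2 -2.2] w 0.008958252057822764
shift [-1.99 -0.02 -0.  ] twist [ 0.    0.01 -0.01]
```

Advance 50 mm, then look from the side and top.

```bash
python3 -m crank '{"delta_pos":[[-0.2,0,0],[-0.4,0,0],[-0.4,0,0],[-0.4,0,0],[-0.4,0,0],[-0.19,-0.02,0],[0,0,0],[0,0,0]],"twist":[[0,0,0],[0,0,0],[0,0,0],[0,0,0],[0,0,0],[0,0,0],[0,0,0],[0,0,0]]}'
python3 - <<'E'
from h import *
go([.5074,.1666,.1092],79.2)
im,d,P=cloud('side'); c=cv2.resize(im[200:320,230:370],None,fx=5,fy=5,interpolation=cv2.INTER_CUBIC)
im2,d2,P2=cloud('top'); c2=cv2.resize(im2[180:300,230:370],None,fx=5,fy=5,interpolation=cv2.INTER_CUBIC)
c=cv2.resize(c,(560,480)); save(c,'s2.png')
# door knuckle surface vs expectations in the polisher frame
cs,sn=np.cos(np.radians(-10.8)),np.sin(np.radians(-10.8))
for n,Q in(('side',P),('top',P2)):
    X=Q[...,:2]-np.array([.6266,.0566]); x=(X[...,0]*cs+X[...,1]*sn)*1000; y=(-X[...,0]*sn+X[...,1]*cs)*1000; z=Q[...,2]*1000
    for a,b in((145,161),(66,82)):
        k=(x>-75)&(x<-40)&(y>78)&(y<105)&(z>a)&(z<b)
        if k.sum(): print(n,(a,b),k.sum(),'x',np.percentile(x[k],[3,50,97]).round(1),'y',np.percentile(y[k],[3,50,97]).round(1))
E
```

```text
time_s: 14.75
tool_pos: [0.5071, 0.167, 0.1087]
ee_rot: [-0.0, 0.094, 0.996, 0.0]
wrist_force: [0.3, 0.7, -2.2]
grip_width: 0.0089
gripper_force: 68.5
t 14.75 p [0.5071 0.167  0.1087] yaw_y 79.2 f [ 0.3  0.7 -2.2] w 0.008916546829789861
shift [-0.02 -0.01 -0.02] twist [ 0.   -0.01 -0.  ]
side (145, 161) 81 x [-73.2 -61.  -50.2] y [79.2 90.3 95. ]
side (66, 82) 69 x [-73.7 -60.8 -51.4] y [79.4 90.7 94.7]
```

View pics/s2.png

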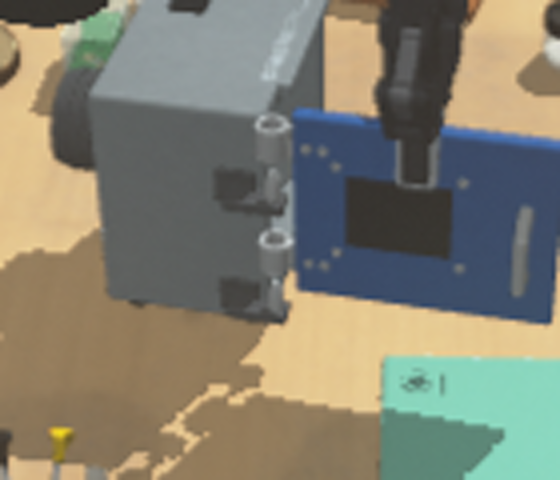

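The side crop shows the upper knuckle at (272,135) directly above its pin at (272,185), and the lower knuckle at (275,250) above its pin at (273,295). They are aligned within about 1 mm. I'll nudge 0.8 mm forward and lower slowly.

```bash
python3 -m crank '{"delta_pos":[[-0.03,0,0],[0,0,0.1],[0,0,0.1],[0,0,0.1],[0,0,0.1],[0,0,0.1],[0,0,0.1],[0,0,0],[0,0,0],[0,0,0]],"twist":[[0,0,0],[0,0,0],[0,0,0],[0,0,0],[0,0,0],[0,0,0],[0,0,0],[0,0,0],[0,0,0],[0,0,0]]}'
python3 -c "
from h import *; go([.5074,.1666,.0792],79.2);print(robot.state()['wrist_torque'])"
```

```text
time_s: 15.85
tool_pos: [0.5081, 0.1668, 0.094]
ee_rot: [0.0, 0.094, 0.996, 0.0]
wrist_force: [-0.5, -0.8, -2.2]
grip_width: 0.0089
gripper_force: 68.5
t 15.85 p [0.5081 0.1668 0.094 ] yaw_y 79.2 f [-0.5 -0.8 -2.2] w 0.008875858015037472
shift [ 0.03 -0.01  0.59] twist [ 0.  0. -0.]
[-0.04626178 -0.01728387 -0.05269224]
```

```bash
python3 -m crank '{"delta_pos":[[0,0,0.08],[0,0,0.08],[0,0,0.08],[0,0,0.08],[0,0,0],[0,0,0]],"twist":[[0,0,0],[0,0,0],[0,0,0],[0,0,0],[0,0,0],[0,0,0]]}'
python3 -c "
from h import *; go([.5074,.1666,.0792],79.2);print(robot.state()['wrist_torque'])"
```

```text
time_s: 16.45
tool_pos: [0.508, 0.1668, 0.0858]
ee_rot: [-0.0, 0.094, 0.996, 0.0]
wrist_force: [0.5, -0.0, -2.4]
grip_width: 0.009
gripper_force: 68.5
t 16.45 p [0.508  0.1668 0.0858] yaw_y 79.2 f [ 0.5 -0.  -2.4] w 0.009031993216833806
shift [ 0.02 -0.01  0.26] twist [ 0. -0. -0.]
[0.01433957 0.06144557 0.00088206]
```

Both knuckles are sliding on freely. Continue until they seat.

```bash
python3 -m crank '{"delta_pos":[[0,0,0.06],[0,0,0.06],[0,0,0.06],[0,0,0.04],[0,0,0],[0,0,0]],"twist":[[0,0,0],[0,0,0],[0,0,0],[0,0,0],[0,0,0],[0,0,0]]}'
python3 -m crank '{"delta_pos":[[0,0,0.04],[0,0,0.04],[0,0,0],[0,0,0]],"twist":[[0,0,0],[0,0,0],[0,0,0],[0,0,0]]}'
```

```text
time_s: 17.05
tool_pos: [0.508, 0.1668, 0.0804]
ee_rot: [0.0, 0.094, 0.996, 0.0]
wrist_force: [-0.1, 0.1, -2.5]
grip_width: 0.009
gripper_force: 68.5
time_s: 17.45
tool_pos: [0.5082, 0.1668, 0.0785]
ee_rot: [0.0, 0.094, 0.996, 0.0]
wrist_force: [1.1, 0.7, -0.4]
grip_width: 0.0088
gripper_force: 68.9
```

```bash
python3 -m crank '{"delta_pos":[[0,0,0.04],[0,0,0.02],[0,0,0],[0,0,0]],"twist":[[0,0,0],[0,0,0],[0,0,0],[0,0,0]]}'
python3 - <<'E'
from h import *
im,d,P=cloud('side'); c=cv2.resize(im[200:320,230:370],(560,480),interpolation=cv2.INTER_CUBIC); save(c,'s3.png')
im,d,P=cloud('wrist'); inhand(im,d,P); print(robot.state()['tool_pos'])
E
```

```text
time_s: 17.85
tool_pos: [0.5082, 0.1669, 0.0782]
ee_rot: [0.0, 0.094, 0.996, 0.0]
wrist_force: [-5.5, -0.6, 10.1]
grip_width: 0.0087
gripper_force: 70.6
top in tool: n 16387 z slope -6.1273988807239e-05 z at x=0 (mm) 76.51067762767255 xmin -12.313408514969115 box [[-15.699999809265137, -22.899999618530273], [132.6999969482422, -27.799999237060547], [134.5, 28.100000381469727], [-13.899999618530273, 33.0]]
midline y=a x+b [-0.06473847  0.00634286]
[0.50819807 0.16691225 0.07812694]
```

View pics/s3.png

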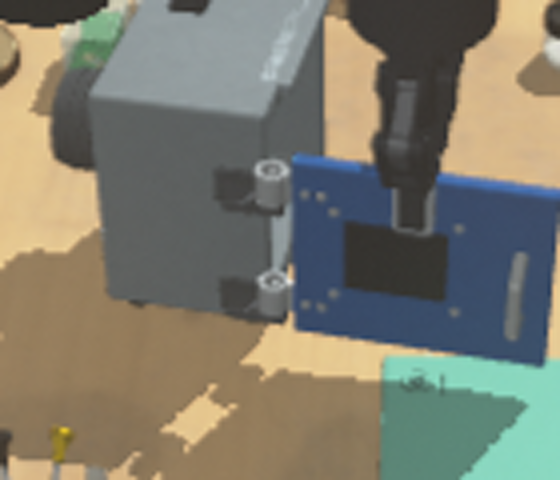

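Both knuckles sit down on their brackets, the upper at (270,190) and the lower at (273,295), and the door is still open. I'll ease the press, hold, release and rise.

```bash
python3 -m crank '{"delta_pos":[[0,0,-0.04],[0,0,0],[0,0,0],[0,0,0]],"twist":[[0,0,0],[0,0,0],[0,0,0],[0,0,0]]}'
python3 -m crank '{"delta_pos":[[0,0,0],[0,0,0],[0,0,0],[0,0,0],[0,0,0],[0,0,0]],"twist":[[0,0,0],[0,0,0],[0,0,0],[0,0,0],[0,0,0],[0,0,0]]}' 0.5
python3 -m crank '{"delta_pos":[[0,0,-0.2],[0,0,-0.4],[0,0,-0.5],[0,0,-0.5],[0,0,-0.5],[0,0,-0.5],[0,0,-0.4],[0,0,0]],"twist":[[0,0,0],[0,0,0],[0,0,0],[0,0,0],[0,0,0],[0,0,0],[0,0,0],[0,0,0]]}'
python3 - <<'E'
from h import *
im,d,P=cloud('side'); save(cv2.resize(im[200:320,230:370],(560,480),interpolation=cv2.INTER_CUBIC),'s4.png')
pin=np.array([.5867,.1519]); c,s=np.cos(np.radians(-10.8)),np.sin(np.radians(-10.8)); Rm=np.array([[c,-s],[s,c]])
go([*(pin+Rm@[-.1,.045]),.15],79.2)
# push waypoints in tool axes units (tool x=-pol x, tool y=pol y), relative steps
def ctr(t,sd=.1): 
    t=np.radians(t); return sd*np.array([-np.cos(t),-np.sin(t)])+(.005+.011*np.sin(t)+.015*np.cos(t))*np.array([-np.sin(t),np.cos(t)])
prev=np.array([-.1,.045])
for t in range(0,91,10):
    q=ctr(t); dd=(q-prev)/.025; print(t,(q*1000).round(1),'step tool xy',(-dd[0]).round(2),dd[1].round(2),'world',(pin+Rm@q).round(4)); prev=q
E
```

```text
time_s: 18.35
tool_pos: [0.5083, 0.1668, 0.0783]
ee_rot: [0.0, 0.094, 0.996, 0.0]
wrist_force: [-2.4, -0.5, 5.3]
grip_width: 0.0093
gripper_force: 69.5
time_s: 18.95
tool_pos: [0.508, 0.1668, 0.0778]
ee_rot: [-0.0, 0.094, 0.996, 0.0]
wrist_force: [-0.7, -0.1, 0.7]
grip_width: 0.0427
gripper_force: 0.0
time_s: 19.75
tool_pos: [0.509, 0.1669, 0.1548]
ee_rot: [0.001, 0.094, 0.996, 0.0]
wrist_force: [0.0, 0.8, 0.1]
grip_width: 0.0428
gripper_force: 0.0
t 19.8 p [0.5085 0.1668 0.1537] yaw_y 79.2 f [-0.4  0.1  0.1] w 0.042458128156240026
shift [0.82 1.8  0.15] twist [ 0.    0.01 -0.  ]
0 [-100.   20.] step tool xy -0.0 -1.0 world [0.4922 0.1903]
10 [-102.2    4. ] step tool xy 0.09 -0.64 world [0.487 0.175]
20 [-101.8  -12.7] step tool xy -0.02 -0.67 world [0.4843 0.1585]
30 [-98.3 -29.7] step tool xy -0.14 -0.68 world [0.4845 0.1412]
40 [-91.7 -46.2] step tool xy -0.26 -0.66 world [0.4879 0.1237]
50 [-82.  -61.8] step tool xy -0.39 -0.62 world [0.4946 0.1066]
60 [-69.1 -75.6] step tool xy -0.51 -0.55 world [0.5047 0.0906]
70 [-53.4 -87. ] step tool xy -0.63 -0.46 world [0.5179 0.0765]
80 [-35.5 -95.3] step tool xy -0.72 -0.33 world [0.534 0.065]
90 [ -16. -100.] step tool xy -0.78 -0.19 world [0.5522 0.0567]
```

View pics/s4.png

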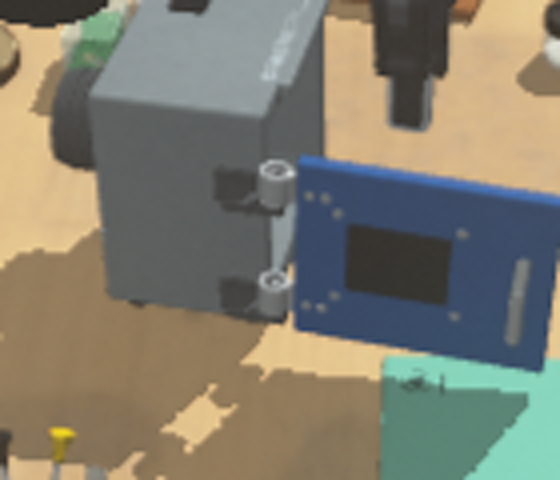

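The door hangs on both pins, released and open, with the knuckles at (277,190) and (275,292). I'll move to the outer side, close the fingers and go down above the handle's height.

```bash
python3 -m crank '{"delta_pos":[[0.2,0.3,0],[0.31,0.5,0],[0.31,0.5,0],[0,0.5,0],[0,0,0],[0,0,0],[0,0,0],[0,0,0],[0,0,0.4],[0,0,0.5]],"twist":[[0,0,0],[0,0,0],[0,0,0],[0,0,0],[0,0,0],[0,0,0],[0,0,0],[0,0,0],[0,0,0],[0,0,0]]}' 0
python3 -m crank '{"delta_pos":[[0,0,0.5],[0,0,0.5],[0,0,0.5],[0,0,0.5],[0,0,0.25],[0,0,0],[0,0,0]],"twist":[[0,0,0],[0,0,0],[0,0,0],[0,0,0],[0,0,0],[0,0,0],[0,0,0]]}'
```

```text
time_s: 20.8
tool_pos: [0.4967, 0.2146, 0.1299]
ee_rot: [0.0, 0.094, 0.996, 0.0]
wrist_force: [0.4, -0.1, -0.4]
grip_width: -0.0001
gripper_force: 0.0
time_s: 21.5
tool_pos: [0.4965, 0.2149, 0.0744]
ee_rot: [0.0, 0.094, 0.996, 0.0]
wrist_force: [0.9, 1.2, 0.6]
grip_width: 0.0
gripper_force: 0.0
```

```bash
python3 -m crank '{"delta_pos":[[0,-0.3,0],[0,-0.35,0],[0,-0.35,0],[0.04,-0.32,0],[0.05,-0.32,0],[0,-0.33,0],[-0.02,-0.34,0],[-0.07,-0.34,0],[-0.07,-0.34,0],[0,0,0]],"twist":[[0,0,0],[0,0,0],[0,0,0],[0,0,0],[0,0,0],[0,0,0],[0,0,0],[0,0,0],[0,0,0],[0,0,0]]}'
python3 -m crank '{"delta_pos":[[-0.13,-0.33,0],[-0.13,-0.33,0],[-0.2,-0.31,0],[-0.2,-0.31,0],[-0.25,-0.28,0],[-0.25,-0.28,0],[-0.3,-0.23,0],[-0.3,-0.23,0],[0,0,0],[0,0,0]],"twist":[[0,0,0],[0,0,0],[0,0,0],[0,0,0],[0,0,0],[0,0,0],[0,0,0],[0,0,0],[0,0,0],[0,0,0]]}'
python3 - <<'E'
from h import *
go([.5179,.0765,.076],79.2)
pin=np.array([.5867,.1519]); c,s=np.cos(np.radians(-10.8)),np.sin(np.radians(-10.8)); Rm=np.array([[c,-s],[s,c]])
for n in('side','top'):
    im,d,P=cloud(n); I=im.astype(int); z=P[...,2]
    b=(I[...,2]>I[...,0]+30)&(z>.134)&(z<.150)&(np.hypot(P[...,0]-pin[0],P[...,1]-pin[1])<.18)
    q=(P[b][:,:2]-pin)@Rm*1000
    print(n,len(q)); 
    if len(q)>5: print(q.min(0),q.max(0),cv2.fitLine(q.astype(np.float32),cv2.DIST_L2,0,.01,.01).ravel())
E
```

```text
time_s: 22.5
tool_pos: [0.4842, 0.14, 0.0741]
ee_rot: [0.0, 0.095, 0.996, -0.0]
wrist_force: [0.2, 0.3, -1.0]
grip_width: 0.0001
gripper_force: 0.0
time_s: 23.5
tool_pos: [0.5165, 0.0763, 0.074]
ee_rot: [-0.0, 0.094, 0.996, 0.0]
wrist_force: [-0.2, 0.6, -0.5]
grip_width: -0.0003
gripper_force: 0.0
t 23.5 p [0.5165 0.0763 0.074 ] yaw_y 79.18 f [-0.2  0.6 -0.5] w -0.0002983900421564923
shift [-0.05  0.02 -0.08] twist [ 0. -0. -0.]
side 86
[-32.38199145 -91.43686417] [ -1.72265123 -12.34345022] [  0.35333633   0.9354964  -15.88927    -43.303078  ]
top 0
```

The door follows and is at 69°. Push the rest gently.

```bash
python3 -m crank '{"delta_pos":[[-0.24,-0.11,0],[-0.24,-0.11,0],[-0.24,-0.11,0],[-0.2,-0.06,0],[-0.2,-0.05,0],[-0.15,-0.03,0],[0,0,0],[0,0,0]],"twist":[[0,0,0],[0,0,0],[0,0,0],[0,0,0],[0,0,0],[0,0,0],[0,0,0],[0,0,0]]}'
python3 -m crank '{"delta_pos":[[-0.08,0,0],[-0.08,0,0],[0,0,0],[0,0,0]],"twist":[[0,0,0],[0,0,0],[0,0,0],[0,0,0]]}'
```

```text
time_s: 24.4
tool_pos: [0.5454, 0.0589, 0.074]
ee_rot: [-0.0, 0.094, 0.996, 0.0]
wrist_force: [-0.1, 0.3, 0.5]
grip_width: -0.0001
gripper_force: 0.0
time_s: 24.8
tool_pos: [0.5494, 0.0581, 0.0741]
ee_rot: [0.0, 0.094, 0.996, 0.0]
wrist_force: [-0.8, 0.9, 0.1]
grip_width: 0.0003
gripper_force: 0.1
```

```bash
python3 -m crank '{"delta_pos":[[-0.06,0,0],[-0.06,0,0],[0,0,0],[0,0,0]],"twist":[[0,0,0],[0,0,0],[0,0,0],[0,0,0]]}'
python3 -m crank '{"delta_pos":[[-0.06,0,0],[0,0,0],[0,0,0]],"twist":[[0,0,0],[0,0,0],[0,0,0]]}'
```

```text
time_s: 25.2
tool_pos: [0.5524, 0.0576, 0.0741]
ee_rot: [-0.0, 0.094, 0.996, 0.0]
wrist_force: [0.6, 0.4, -0.3]
grip_width: 0.0001
gripper_force: 0.1
time_s: 25.5
tool_pos: [0.5531, 0.0575, 0.0739]
ee_rot: [-0.001, 0.094, 0.996, 0.0]
wrist_force: [-6.2, 0.9, 1.3]
grip_width: 0.0003
gripper_force: 2.7
```

The force of −6 N shows the door is against the housing. Back off, rise and check.

```bash
python3 -m crank '{"delta_pos":[[0.2,0,0],[0.5,0,0],[0.7,0,0],[0.7,0,0],[0.5,0,-0.3],[0,0,-0.6],[0,0,-0.8],[0,0,-0.8],[0,0,-0.5],[0,0,0]],"twist":[[0,0,0],[0,0,0],[0,0,0],[0,0,0],[0,0,0],[0,0,0],[0,0,0],[0,0,0],[0,0,0],[0,0,0]]}'
python3 - <<'E'
from h import *
p,r,s=tool(); print(s['time_s'],p)
pin=np.array([.5867,.1519]); c,sn=np.cos(np.radians(-10.8)),np.sin(np.radians(-10.8)); Rm=np.array([[c,-sn],[sn,c]])
vis=[]
for n in('side','top','wrist'):
    im,d,P=cloud(n); I=im.astype(int); z=P[...,2]
    b=(I[...,2]>I[...,0]+30)&(z>.03)&(z<.150)&(np.hypot(P[...,0]-pin[0],P[...,1]-pin[1])<.18)
    q=(P[b][:,:2]-pin)@Rm*1000
    print(n,len(q)); 
    if len(q)>5: print(np.percentile(q,[2,98],axis=0).round(1).tolist(),'zmax',P[b][:,2].max(),cv2.fitLine(q.astype(np.float32),cv2.DIST_L2,0,.01,.01).ravel().round(3))
    vis.append(cv2.resize(im[180:300,240:380],(400,343)) if n!='wrist' else cv2.resize(im,(400,300)))
save(np.hstack([vis[0],np.vstack([vis[2],np.zeros((43,400,3),np.uint8)])]),'end.png')
E
```

```text
time_s: 26.5
tool_pos: [0.4917, 0.0691, 0.1515]
ee_rot: [0.002, 0.094, 0.996, -0.0]
wrist_force: [-0.6, 0.4, -0.2]
grip_width: -0.0002
gripper_force: 0.0
26.5 [0.49174313 0.06914814 0.15151468]
side 294
[[-4.1, -151.9], [4.3, -13.1]] zmax 0.14340539303111455 [ 1.0000e-02  1.0000e+00 -1.3620e+00 -7.3997e+01]
top 0
wrist 3243
[[-4.8, -153.2], [4.0, -13.9]] zmax 0.14243124776732158 [ 8.0000e-03 -1.0000e+00 -3.1340e+00 -6.1955e+01]
```

View pics/end.png

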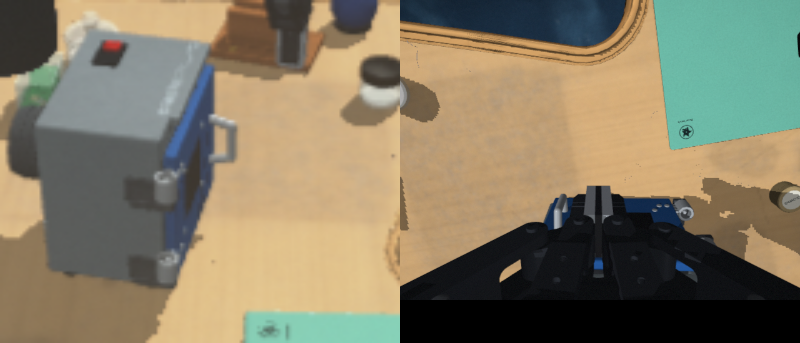

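The left half shows the door shut flat against the housing, with its knuckles on the pins at (165,185) and (168,268). The fits give its angle within 1° of shut and its top at 142–143 mm. The right half shows the gripper clear of it, so I'll hand in.

```bash
python3 -m crank '{"delta_pos":[[0.4,0,-0.3],[0.4,0,-0.3],[0,0,0],[0,0,0],[0,0,0]],"twist":[[0,0,0],[0,0,0],[0,0,0],[0,0,0],[0,0,0]]}'; python3 -c "
from cell import robot; print(robot.sign_off())"
```

```text
time_s: 27.15
tool_pos: [0.4704, 0.0731, 0.1641]
ee_rot: [0.0, 0.094, 0.996, 0.0]
wrist_force: [0.3, 0.2, -0.5]
grip_width: -0.0001
gripper_force: 0.0
the job is handed in; nothing more can be done
None
```

The guard door hangs fully down on both pins, shut within about 1° against the housing and released, and the job was handed in at about 27 s; sign-off returned no verdict, and I did not measure whether the bystanders moved.

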